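# Free a stuck parts tray on the model-making bench

## Task

A white parts tray is stuck on top of a nested stack of trays. Take the red paint pot out of it and stand the pot upright on the wooden board, setting it down before letting go. Then pinch the orange ear, peel the white tray off by raising that corner first, so that it tilts while the opposite corner stays down on the blue tray, and finish while still holding it, roughly level with its open side up, at least 12 cm above the middle of the green cutting mat; leave the blue tray and the other things on the bench where they are.

Things in the scene. Friction and masses are not known exactly. Their poses are not given: they have to be found in the camera images.
- top_tray: White formed tray on top of the stack, 90 g. Rim 150 mm (its x) by 110 mm (y), 24 mm deep, opening 136 x 96 mm. Origin: centre of its underside; z up. Floor 2 mm thick; rim 15 to 24 mm above the origin. An orange upright ear stands at its +x,+y corner. Stuck down by the blue tray's nubs (see joint second_tray).
- tray_ear (a point): Middle of the top edge of the orange ear, 113 mm from the tray's centre (axes as the tray's). The ear is an upright fin 10 mm thick, 15 to 46 mm above the tray's underside, running 36 mm out from the rim corner along the tray's diagonal (36.3 deg from its x towards y); this point is 20 mm out from the corner. Pinch it across its thickness from above; space below and beside it is free.
- tray_heel (a point): The rim corner of the white tray opposite the ear, at the rim's lower outer edge: 93 mm from the tray's centre, 15 mm above its underside. The tray pivots here when peeled.
- second_heel (a point): The corner on the rim top of the blue tray, below tray_heel; coincides with it while the white tray is down. Axes as the tray's.
- paint_pot: Red-lidded metal paint pot standing in the white tray, about 60 g, 34 mm diameter, 52 mm high. Origin: centre of its underside; z up.
- board: Fixed wooden offcut board, 140 mm (x) by 180 mm (y), 20 mm thick. Origin: centre of its underside, on the table; z up.
- mat: Fixed green cutting mat with a yellow grid, 170 mm (x) by 230 mm (y), 3 mm thick. Origin: centre of its underside, on the table; z up.
- pot_blue: Bystander: blue-lidded paint pot, 36 mm diameter, 45 mm high, on the table. Origin: centre of underside.
- pot_yellow: Bystander: yellow-lidded paint pot, 36 mm diameter, 45 mm high, on the table. Origin: centre of underside.
- brush: Bystander: brush 170 mm long lying on the table.
- glue: Bystander: glue bottle, 44 mm diameter, 115 mm high. Origin: centre of underside.
- cup: Bystander: closed white drinking cup, 82 mm at the top, 122 mm high. Origin: centre of underside.
- roll: Bystander: upright paper roll, 90 mm diameter, 100 mm high. Origin: centre of underside.
- rule: Bystander: steel rule 300 x 30 x 3 mm lying on the table, along x. Origin: centre of underside.
- second_tray (a joint): Height in m by which the blue tray below the white one (same shape, no ear) is dragged up off the fixed grey trays; 0 at rest, must stay; it clings with 8 N. Four rubber spring nubs on its long sides, 45 mm either side of the middle, catch the white rim's top edge: each snaps aside at 2 to 4 N within some 5 mm of lift, then rubs lightly up to 15 mm. All at once take 8 to 13 N.
Not all that is in view belongs to the job. There is more than one size of the paint_pot; the one meant has the size given above.

How it is judged:
By the outcome, as a careful person would: the job done as asked, in the order asked, and still so for the second after the job is handed in, while the arm keeps its last pose, push and grip.
It also fails if it takes over 54 s, if anything falls off the work surface, if the arm or the gripper's body presses on something with over 40 N, if the wrist force passes 120 N, or if a joint passes its speed limit or range.

## Robot

A 6-joint arm with a two-finger parallel gripper is mounted at the origin on the work surface. World frame = base frame: x ahead of the robot, y to its left, z up, the work surface at z = 0. Lengths are in mm, angles in rad, forces in N, time in s.
With the tool pointing down it reaches from about 275 to 750 mm from the base axis. Payload 10.2 kg.
Tool frame: the origin (TCP) lies at the very end of the fingers, on their centre line; the grasp point (between the pads) lies ctrl.grip_depth behind it (ctrl.grip_depth is the distance from the TCP to the grasp point, in mm); z points along the fingers, y is the direction in which the jaws open and shut (so a half turn about z gives the same grasp; the last joint's range is limited). The gripper opens to 85 mm and grips with 20 to 120 N. Pads are 22 mm wide; open, the fingers measure 114 mm over their backs; the gripper's body (76 mm by 85 mm) begins 54 mm behind the grasp point. The pads swing forward as they close: fully open they stand 13 mm farther back than shut.
Start: joints at [-0.223, 0.313, 1.498, -0, 1.331, -0.223], TCP at [525.006, -0.013, 231.294] pointing down, gripper open.
Joint ranges: [-2.94, 2.94], [-0.97, 2.17], [0.19, 2.56], [-1.23, 4.37], [0.02, 3.11], [-2.88, 2.88]. Speed limits (rad/s): [2.39, 2.39, 3.01, 3.14, 3.14, 3.14].

## Interface

Orientations are given as a unit quaternion [w, x, y, z].
In Python, from rig import telemetry, eyes, ctrl, nets gives the robot as it stands. The module is installed in compiled form; this text tells all that it offers.
- The arm moves only by the tool drive_tool, never from a script. Its argument "series" is text: rows parted by semicolons, each of 7 numbers parted by spaces: the shift along the tool's x, y, z normalised to -1 to 1, where 1 is 0.12 m, then the turn, a rotation vector about the tool's x, y, z normalised to -1 to 1, where 1 is 0.5 rad, then the opening, from 0 (shut) to 1 (fully open). In form: tx ty tz wx wy wz hand; .... A call has 1 to 20 rows; each row is the pose to reach, as a shift and turn from the pose measured when the call began, along the tool's axes at that moment; what a row does not reach only later rows make up. A row lasts 1/10 s, in which the tool goes at most 50 mm and 8.59 degrees, less where a joint would pass 70% of its speed; a pose out of reach is approached as far as the arm can. A call with a number of a shift or a turn outside -1 to 1 is refused whole. A call with a gripper value outside its range is refused whole. The fingers move at their own pace and stop on an object; "newtons" is the grip in N (left out, the last holds). Time passes only in rows, so rows that repeat a pose let the fingers close. It gives the time, the measured TCP pose, the force and the opening at its end, in the units of the state.
- telemetry.sense(): the state, without advancing time (a new reading comes with each control period).
- eyes.capture(name): name is "scene" or "side" or "wrist"; returns a dict with "frame" (420x560x3 uint8, red, green, blue), "fx", "fy", "cx", "cy" (pixels), "D" ([k1, k2, p1, p2, k3] as OpenCV has them; the pictures are not rectified), "view" (4x4, takes a point from world to camera coordinates). Camera axes: x right, y up, looking along -z (the intrinsics and any distortion apply to the point x, -y, -z); pixel columns grow to the right and rows downward; lengths in mm; the calibration is good to about 2 mm. A picture is of the moment at which its call begins. There is no depth.
- ctrl.finish_job(): hands the job in, once; it reports no verdict.
Trained networks look in a picture, given as the dict that the camera call returned (one of the last four; its "shot" number tells which), for a name from the list of things; names that differ only in an ending like _2 or _b are one class to them, and where a whole thing is asked for, a point or a joint stands for the part that bears it (a point fixed in the world has none). Each returns a list of dicts, best first, with "confidence" (0 to 1); they miss things now and then, are a little off and sometimes report something else, mostly with a low value. They report only what shows in the picture. A call takes as long as a camera call. They do not tell look-alikes from the thing itself.
- nets.spot_in(name, picture): "rect" ([left, top, right, bottom] in pixels, round what is visible of it).
The state is a dict: "time_s": time; "joints": joint angles; "dq": joint speeds; "tau": joint torques, N m; "eef_pos": TCP position; "ee_rot": TCP orientation; "force": force on the tool from outside, world axes, zero at the start; "wrist_torque": the same for the moment, N m; "grip_width": opening from 0.0 (shut) to 1.0 (fully open).
Only numpy, scipy, OpenCV 4.12 (cv2) and the standard library are available. Lean on these libraries where they do the work, as an engineer would, in place of code of your own. Each camera call takes 0.05 s, during which the arm holds its last target. There are 200 camera calls.

## Working session

There is one attempt and no reset: what is moved stays moved. The work goes in short steps, Python scripts to look and compute and a tool call to move; the robot and the scene stay as the last step left them, time stands still between calls to the robot, and variables do not carry over. Pictures are saved under pics/ and viewed, about 8 in all and at most 12, crops included, and the job is handed in when it is done.

Besides the shell and the picture viewer there is one more tool, called after ">>>" in YAML: its name, and indented under it one key for each argument. drive_tool: Moves the arm, as the interface text tells. Scaled input: -1 to 1 covers 0.12 m each way for a shift and 0.5 rad each way for a turn. Its arguments: {"type":"object","properties":{"series":{"type":"string"},"newtons":{"type":"number"}},"required":["series"]}

```bash
mkdir -p pics; cat > h.py <<'E'
import numpy as np, cv2
from rig import telemetry, eyes, ctrl, nets
def cap(n,save=None):
    c=eyes.capture(n)
    if save: cv2.imwrite(f'pics/{save}.png',c['frame'][:,:,::-1])
    return c
def K(c): return np.array([[c['fx'],0,c['cx']],[0,c['fy'],c['cy']],[0,0,1.]])
F=np.diag([1,-1,-1.])
def proj(c,P):
    V=np.array(c['view']); P=np.atleast_2d(P)
    R=F@V[:3,:3]; t=F@V[:3,3]
    return cv2.projectPoints(np.array(P,float),cv2.Rodrigues(R)[0],t,K(c),np.array(c['D'],float))[0][:,0]
def ray(c,uv):
    V=np.array(c['view']); p=cv2.undistortPoints(np.array([[uv]],float),K(c),np.array(c['D'],float))[0,0]
    d=V[:3,:3].T@F@np.array([p[0],p[1],1]); o=-V[:3,:3].T@V[:3,3]
    return o,d/np.linalg.norm(d)
def atz(c,uv,z):
    o,d=ray(c,uv); return o+d*(z-o[2])/d[2]
def tri(obs):
    A=np.zeros((3,3));b=np.zeros(3)
    for c,uv in obs:
        o,d=ray(c,uv); M=np.eye(3)-np.outer(d,d);A+=M;b+=M@o
    return np.linalg.solve(A,b)
E
python3 - <<'E'
from h import *
print(telemetry.sense()['eef_pos'],telemetry.sense()['ee_rot'],ctrl.grip_depth)
P={n:cap(n) for n in('scene','side','wrist')}
cv2.imwrite('pics/a.png',P['scene']['frame'][:,:,::-1])
cv2.imwrite('pics/b.png',P['side']['frame'][:,:,::-1])
cv2.imwrite('pics/c.png',P['wrist']['frame'][:,:,::-1])
for k,c in P.items():
    V=np.array(c['view']);print(k,c['fx'],'pos',(-V[:3,:3].T@V[:3,3]).round())
    for n in('top_tray','tray_ear','paint_pot','board','mat','second_tray'):
        print(k,n,[(np.round(r['rect']).tolist(),round(r['confidence'],2)) for r in nets.spot_in(n,c)][:4])
E
```

```text
[5.24748063e+02 4.74723870e-02 2.30730272e+02] [-5.38460121e-04  7.07109776e-01  7.07103501e-01 -3.37462759e-04] 18.700000000000003
scene 426.1571688434697 pos [1526.  118. 1193.]
scene top_tray [([247.0, 187.0, 301.0, 221.0], 0.65)]
scene tray_ear [([252.0, 188.0, 300.0, 214.0], 0.78)]
scene paint_pot [([280.0, 187.0, 290.0, 207.0], 0.56), ([275.0, 168.0, 284.0, 187.0], 0.5)]
scene board [([174.0, 169.0, 226.0, 203.0], 0.57)]
scene mat [([327.0, 176.0, 388.0, 223.0], 0.72)]
scene second_tray []
side 429.73622445035977 pos [ 181. -700.  853.]
side top_tray [([240.0, 189.0, 320.0, 241.0], 0.6), ([239.0, 193.0, 306.0, 247.0], 0.33)]
side tray_ear [([242.0, 190.0, 319.0, 240.0], 0.64), ([353.0, 196.0, 369.0, 216.0], 0.41)]
side paint_pot [([221.0, 218.0, 242.0, 250.0], 0.87), ([267.0, 198.0, 278.0, 218.0], 0.78)]
side board [([253.0, 282.0, 356.0, 381.0], 0.92)]
side mat [([177.0, 149.0, 250.0, 205.0], 0.75)]
side second_tray [([237.0, 196.0, 305.0, 247.0], 0.54)]
wrist 302.5136564334125 pos [525.  67. 372.]
wrist top_tray [([236.0, 102.0, 376.0, 266.0], 0.62)]
wrist tray_ear [([236.0, 99.0, 374.0, 266.0], 0.7), ([476.0, 202.0, 528.0, 239.0], 0.58), ([284.0, 140.0, 323.0, 182.0], 0.49)]
wrist paint_pot [([155.0, 156.0, 219.0, 204.0], 0.74), ([174.0, 81.0, 209.0, 110.0], 0.65), ([285.0, 143.0, 324.0, 180.0], 0.56)]
wrist board [([184.0, 321.0, 288.0, 355.0], 0.76)]
wrist mat [([160.0, 3.0, 318.0, 27.0], 0.93)]
wrist second_tray [([226.0, 86.0, 362.0, 231.0], 0.6)]
```

```bash
python3 - <<'E'
import cv2
a=cv2.imread('pics/a.png')[150:260,150:420];cv2.imwrite('pics/a2.png',cv2.resize(a,None,fx=2.9,fy=2.9,interpolation=cv2.INTER_CUBIC))
a=cv2.imread('pics/b.png')[130:390,150:450];cv2.imwrite('pics/b2.png',cv2.resize(a,None,fx=2.3,fy=2.3,interpolation=cv2.INTER_CUBIC))
E
```

```text
(no output)
```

View pics/b2.png

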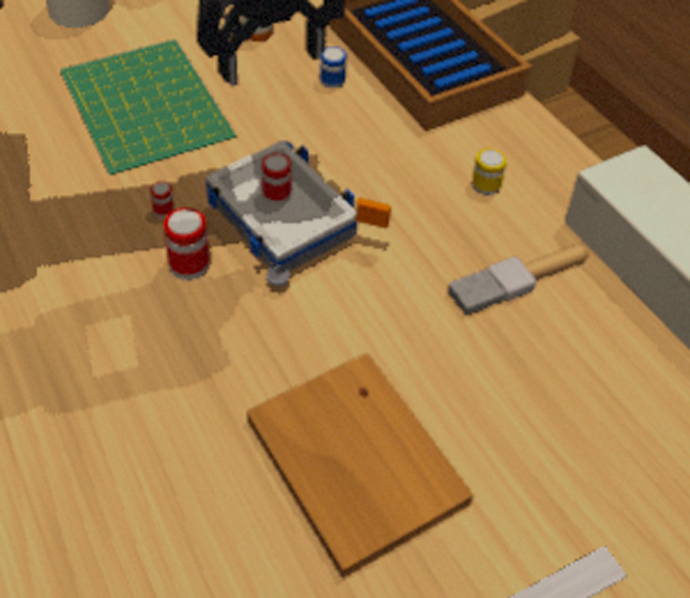

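View pics/c.png

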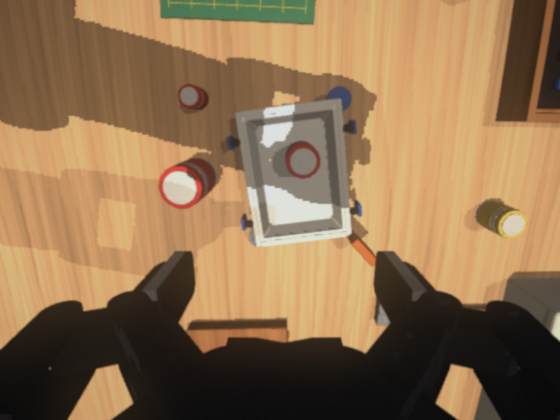

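View pics/a2.png

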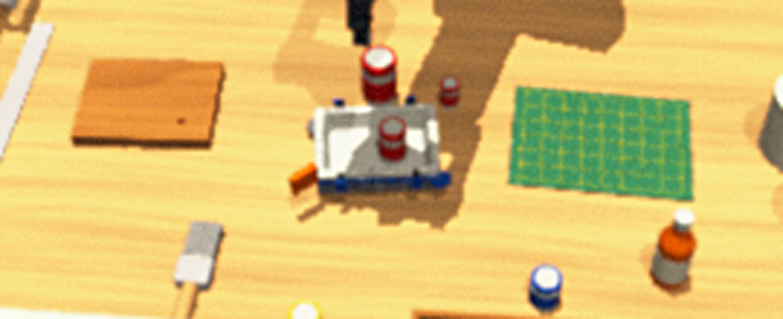

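The pot to choose: candidates in the wrist image are the big red one at (181,187), the small red one at (191,97) and the mid one inside the white tray at (303,160). The one in the tray fits the description. In the wrist image the ear is at (363,250), the rim corners are at about (236,113), (340,100), (352,235) and (258,247), and there are posts near the tray corners. The board is on the −y side and the mat on the +y side.

```bash
cat > fit.py <<'E'
from h import *
from scipy.optimize import least_squares
def C(p,L):  # tray local->world
    x,y,z,a=p; c,s=np.cos(a),np.sin(a)
    L=np.atleast_2d(L); return np.c_[x+c*L[:,0]-s*L[:,1],y+s*L[:,0]+c*L[:,1],z+L[:,2]]
# order: ear corner(+,+), (+,-), (-,-), (-,+)
LC=np.array([[75,55,24],[75,-55,24],[-75,-55,24],[-75,55,24.]])
E
python3 - <<'E'
from fit import *
P={n:cap(n) for n in('scene','side','wrist')}
ob={'wrist':np.array([[352,235],[258,247],[236,113],[340,100.]]),
'side':np.array([[355,210],[262,240],[208,181],[290,143.]])/2.3+[150,130],
'scene':np.array([[320,181],[317,110],[433,105],[440,173.]])/2.9+[150,150]}
w={'wrist':1,'side':1,'scene':.7}
f=lambda p:np.concatenate([(w[k]*(proj(P[k],C(p,LC))-ob[k])).ravel() for k in ob])
r=least_squares(f,[500,120,50,-1.45]);print(r.x,r.fun.round(1))
# pot lids (top centre)
pt=tri([(P['wrist'],(302.5,159.5)),(P['side'],(276/2.3+150,159/2.3+130)),(P['scene'],(393/2.9+150,125/2.9+150))]);print('pot top',pt)
for n,(u,v) in {'L':(181,187),'S':(191,97)}.items(): print(n,atz(P['wrist'],(u,v),40))
for nm,q in {'bdisc':[('wrist',(340,97)),('scene',(440/2.9+150,179/2.9+150))],'gdisc':[('side',(280/2.3+150,275/2.3+130)),('scene',(313/2.9+150,128/2.9+150))],
 'eartop':[('wrist',(363,250)),('side',(373/2.3+150,203/2.3+130)),('scene',(302/2.9+150,174/2.9+150))]}.items():
  print(nm,tri([(P[k],v) for k,v in q]))
print('ear pred',C(r.x,[[113*np.cos(.6336),113*np.sin(.6336),46]]),[proj(P[k],C(r.x,[[113*np.cos(.6336),113*np.sin(.6336),46]])) for k in P])
bc=np.array([[248,415],[367,354],[470,495],[344,570]])/2.3+[150,130]
mc=np.array([[61,73],[178,41],[235,135],[111,171]])/2.3+[150,130]
b=np.array([atz(P['side'],q,20) for q in bc]);m=np.array([atz(P['side'],q,3) for q in mc]);print(b.round(),b.mean(0),m.round(),m.mean(0),sep='\n')
bc=np.array([[92,58],[222,62],[209,143],[72,138]])/2.9+150
mc=np.array([[517,87],[690,98],[692,198],[510,184]])/2.9+150
b=np.array([atz(P['scene'],q,20) for q in bc]);m=np.array([atz(P['scene'],q,3) for q in mc]);print(b.round(),b.mean(0),m.round(),m.mean(0),sep='\n')
E
```

```text
[538.79964398   9.59591991  24.63562084  -1.44779755] [-0.4  0.7 -1.6 -0.4 -0.8 -0.9  2.  -1.7  1.4  1.5  6.4  6.7 -1.4 -2.6
 -3.  -1.6 -1.6 -1.1 -0.9 -0.3 -0.1 -0.1 -0.3 -0.2]
pot top [543.76816245  32.34407025  82.52817171]
L [409.22106747  -3.16421909  40.        ]
S [427.93491073  92.93205267  40.        ]
bdisc [584.35147235  92.91205513  35.81131563]
gdisc [496.50965282 -73.14370203  15.75285463]
eartop [613.65747261 -68.2979657   67.24605999]
ear pred [[616.36873544 -72.57485379  70.63562084]] [array([[253.01175682, 209.69460468]]), array([[313.73852874, 218.63462857]]), array([[367.78354524, 255.43935515]])]
[[ 388. -217.   20.]
 [ 526. -210.   20.]
 [ 530. -385.   20.]
 [ 395. -391.   20.]]
[ 459.77281891 -300.85046206   20.        ]
[[398. 396.   3.]
 [569. 391.   3.]
 [556. 171.   3.]
 [392. 181.   3.]]
[478.91930163 284.74253458   3.        ]
[[ 398. -385.   20.]
 [ 393. -208.   20.]
 [ 535. -200.   20.]
 [ 540. -376.   20.]]
[ 466.48483013 -292.24524435   20.        ]
[[393. 185.   3.]
 [396. 412.   3.]
 [564. 402.   3.]
 [559. 179.   3.]]
[478.26004451 294.47098579   3.        ]
```

>>> drive_tool:
  series: "0.14 0.08 0.4 0 0 0 0.7; 0.27 0.155 0.75 0 0 0 0.7; 0.27 0.155 0.75 0 0 0 0.7; 0.27 0.155 0.75 0 0 0 0.7; 0.27 0.155 0.75 0 0 0 0.7"
  newtons: 40

```text
time_s: 1.7
eef_pos: [544.5, 31.7, 143.5]
ee_rot: [0.002, 0.707, 0.707, 0.001]
force: [-0.3, -0.3, 0.0]
grip_width: 0.703
```

```bash
python3 - <<'E'
from fit import *
s=telemetry.sense();print(s['eef_pos'],s['ee_rot'],s['grip_width'],s['force'])
c=cap('wrist','d')
print([(np.round(r['rect']).tolist(),round(r['confidence'],2)) for r in nets.spot_in('paint_pot',c)][:4])
p=proj(c,[[543.8,32.3,81]]);print(p,proj(c,C([538.8,9.6,26,-1.448],LC)))
E
```

```text
[544.50320896  31.70902351 143.53837726] [0.00150399 0.70722506 0.70698618 0.00100009] 0.7027952639156312 [-0.27350964 -0.33782241  0.00114243]
[([117.0, 111.0, 166.0, 142.0], 0.94), ([256.0, 185.0, 308.0, 244.0], 0.9), ([91.0, 199.0, 180.0, 276.0], 0.58)]
[[282.29457692 219.42791083]] [[348.56681827 305.05126775]
 [226.70021891 318.27818555]
 [192.93627776 151.26278105]
 [335.60683297 133.15803913]]
```

View pics/d.png

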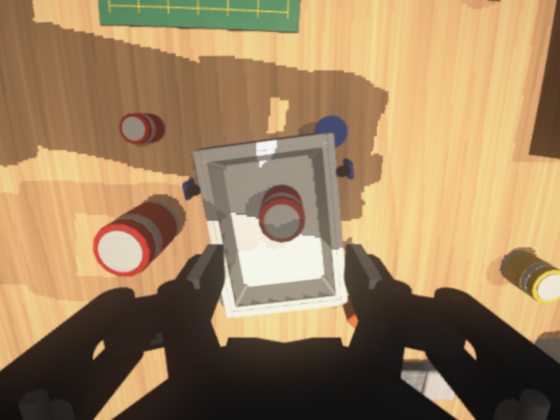

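>>> drive_tool:
  series: "0 0 0.3 0 0 0 0.7; 0 0 0.6 0 0 0 0.7; 0 0 0.76 0 0 0 0.7; 0 0 0.76 0 0 0 0.7; 0 0 0.76 0 0 0 0.7; 0 0 0.76 0 0 0 0.5; 0 0 0.76 0 0 0 0.3; 0 0 0.76 0 0 0 0.2; 0 0 0.76 0 0 0 0.2; 0 0 0.76 0 0 0 0.2; 0 0 0.76 0 0 0 0.2; 0 0 0.76 0 0 0 0.2"
  newtons: 40

```text
time_s: 3.0
eef_pos: [545.4, 31.5, 53.7]
ee_rot: [0.002, 0.707, 0.707, 0.002]
force: [-2.3, 0.1, 7.1]
grip_width: 0.384
```

>>> drive_tool:
  series: "0 0 -0.1 0 0 0 0.2; 0 0 -0.4 0 0 0 0.2; 0 0 -0.8 0 0 0 0.2; 0 0 -0.9 0 0 0 0.2; 0 0 -0.9 0 0 0 0.2; 0 0 -0.9 0 0 0 0.2"

```text
time_s: 3.6
eef_pos: [544.2, 31.7, 161.0]
ee_rot: [0.002, 0.707, 0.707, 0.001]
force: [0.6, 0.3, -0.9]
grip_width: 0.381
```

```bash
python3 - <<'E'
from fit import *
s=telemetry.sense();print(s['eef_pos'],s['grip_width'],s['force'])
c=cap('side','e')
a=c['frame'][100:400,130:430,::-1];cv2.imwrite('pics/e.png',cv2.resize(a,None,fx=2,fy=2,interpolation=cv2.INTER_CUBIC))
print([(np.round(r['rect']).tolist(),round(r['confidence'],2)) for r in nets.spot_in('paint_pot',c)][:4])
E
```

```text
[544.21691076  31.73378946 160.98761057] 0.38102124018828093 [ 0.60649256  0.27537137 -0.86493618]
[([224.0, 220.0, 241.0, 248.0], 0.85), ([213.0, 208.0, 225.0, 223.0], 0.45)]
```

View pics/e.png

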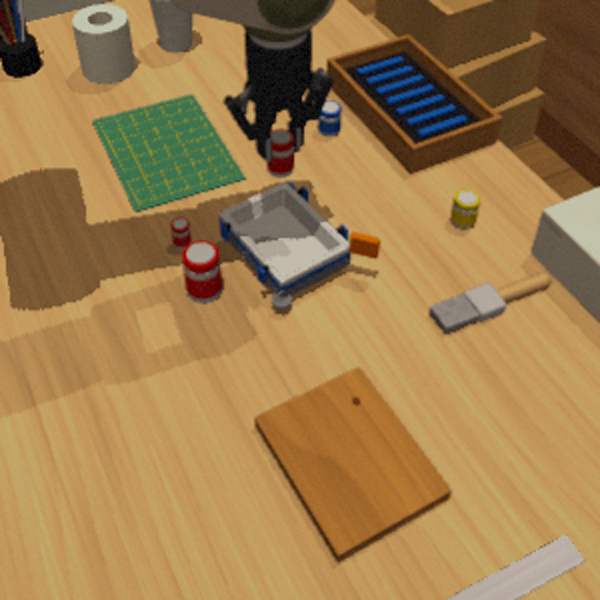

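The pot hangs upright in the gripper at (281,150) and the tray is empty. Now to the board.

>>> drive_tool:
  series: "-0.3 -0.08 0 0 0 0 0.2; -0.65 -0.17 0 0 0 0 0.2; -1 -0.27 0 0 0 0 0.2; -1 -0.27 0 0 0 0 0.2"

```text
time_s: 4.1
eef_pos: [510.1, -92.0, 158.9]
ee_rot: [0.0, 0.709, 0.705, -0.0]
force: [-0.4, 0.2, -1.1]
grip_width: 0.384
```

>>> drive_tool:
  series: "-0.3 -0.08 0 0 0 0 0.2; -0.65 -0.17 0 0 0 0 0.2; -1 -0.27 0 0 0 0 0.2; -1 -0.27 0 0 0 0 0.2"

```text
time_s: 4.5
eef_pos: [475.8, -215.3, 157.8]
ee_rot: [-0.0, 0.711, 0.704, -0.001]
force: [-0.1, 0.9, -1.2]
grip_width: 0.383
```

>>> drive_tool:
  series: "-0.3 -0.05 0 0 0 0 0.2; -0.58 -0.1 0 0 0 0 0.2; -0.58 -0.1 0.3 0 0 0 0.2; -0.58 -0.1 0.6 0 0 0 0.2; -0.58 -0.1 0.79 0 0 0 0.2; -0.58 -0.1 0.79 0 0 0 0.2; -0.58 -0.1 0.79 0 0 0 0.2; -0.58 -0.1 0.79 0 0 0 0.2"

```text
time_s: 5.3
eef_pos: [463.7, -284.9, 64.3]
ee_rot: [0.001, 0.71, 0.704, -0.001]
force: [-0.5, 0.1, -0.8]
grip_width: 0.381
```

```bash
python3 - <<'E'
from fit import *
s=telemetry.sense();print(s['eef_pos'],s['grip_width'],s['force'])
c=cap('side')
a=c['frame'][250:400,200:400,::-1];cv2.imwrite('pics/f.png',cv2.resize(a,None,fx=3,fy=3,interpolation=cv2.INTER_CUBIC))
e=np.array(s['eef_pos'])
for z in(20,30,40): print(z,proj(c,[[e[0],e[1],z]])-[200,250])
E
```

```text
[ 463.73094479 -284.88114585   64.3297128 ] 0.3805469491476012 [-0.48143591  0.1431215  -0.79332712]
20 [[102.64907597  70.32886075]]
30 [[102.85195565  67.85225408]]
40 [[103.05787353  65.33908555]]
```

View pics/f.png

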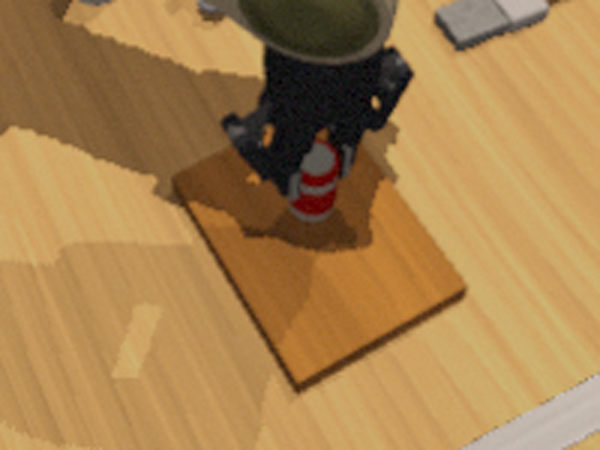

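Pot over the board, still aloft. Lower gently to contact.

>>> drive_tool:
  series: "0 0 0.06 0 0 0 0.2; 0 0 0.1 0 0 0 0.2; 0 0 0.12 0 0 0 0.2; 0 0 0.13 0 0 0 0.2; 0 0 0.13 0 0 0 0.2; 0 0 0.13 0 0 0 0.2"

```text
time_s: 5.95
eef_pos: [463.7, -285.1, 48.9]
ee_rot: [0.001, 0.71, 0.704, -0.001]
force: [1.0, 0.1, -0.8]
grip_width: 0.383
```

>>> drive_tool:
  series: "0 0 0.01 0 0 0 0.2; 0 0 0.02 0 0 0 0.2; 0 0 0.02 0 0 0 0.2; 0 0 0.02 0 0 0 0.2"

```text
time_s: 6.35
eef_pos: [463.7, -285.1, 46.5]
ee_rot: [0.001, 0.71, 0.704, -0.001]
force: [0.4, -0.1, -0.4]
grip_width: 0.38
```

>>> drive_tool:
  series: "0 0 0.01 0 0 0 0.2; 0 0 0.02 0 0 0 0.2; 0 0 0.02 0 0 0 0.2; 0 0 0.02 0 0 0 0.2"

```text
time_s: 6.75
eef_pos: [463.8, -285.3, 44.8]
ee_rot: [0.001, 0.71, 0.704, -0.001]
force: [-3.2, 1.2, 7.9]
grip_width: 0.382
```

>>> drive_tool:
  series: "0 0 0 0 0 0 0.4; 0 0 0 0 0 0 0.5; 0 0 0 0 0 0 0.65; 0 0 0 0 0 0 0.65; 0 0 0 0 0 0 0.65; 0 0 -0.1 0 0 0 0.65; 0 0 -0.3 0 0 0 0.65; 0 0 -0.6 0 0 0 0.65; 0 0 -1 0 0 0 0.65; 0 0 -1 0 0 0 0.65"

```text
time_s: 7.75
eef_pos: [465.7, -286.7, 171.8]
ee_rot: [0.007, 0.71, 0.704, -0.001]
force: [0.9, 0.2, 0.2]
grip_width: 0.646
```

```bash
python3 - <<'E'
from fit import *
s=telemetry.sense();print(s['eef_pos'],s['grip_width'],s['force'],s['joints'])
c=cap('side');d=cap('wrist')
a=c['frame'][180:400,200:400,::-1];b=d['frame'][:,:,::-1]
a=cv2.resize(a,(382,420));cv2.imwrite('pics/g.png',np.hstack([a,b[:,60:478]]))
E
```

```text
[ 465.69779271 -286.73632277  171.7793497 ] 0.6456024477628668 [0.8608897  0.22171932 0.15140514] [-7.65538161e-01  4.05289553e-01  1.52847306e+00 -1.45750146e-03
  1.19352263e+00 -7.55864057e-01]
```

View pics/g.png

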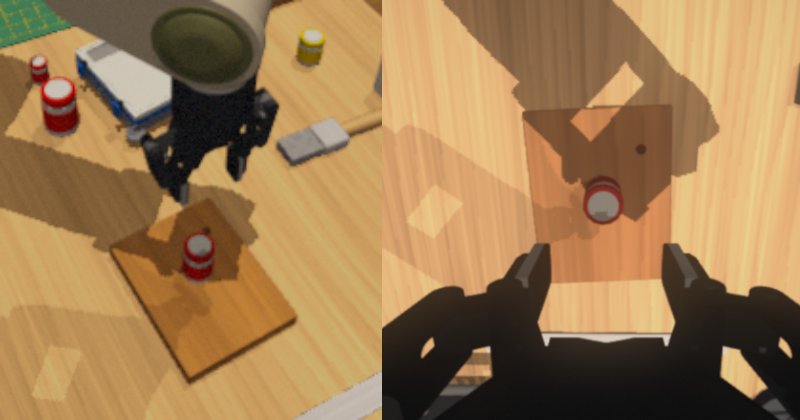

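Pot stands upright on the board, clear of the gripper. Now to the ear with the jaws turned across the fin.

>>> drive_tool:
  series: "0.3 0.2 0 0 0 -0.25 0.55; 0.6 0.4 0 0 0 -0.5 0.55; 0.9 0.63 0 0 0 -0.8 0.55; 0.9 0.63 0 0 0 -1 0.55; 0.9 0.63 0 0 0 -1 0.55; 0.9 0.63 0 0 0 -1 0.55"
  newtons: 80

```text
time_s: 8.45
eef_pos: [540.0, -178.1, 165.3]
ee_rot: [0.002, 0.516, 0.857, -0.001]
force: [-0.2, -0.1, 0.1]
grip_width: 0.553
```

>>> drive_tool:
  series: "0.16 0.33 0 0 0 -0.2 0.5; 0.33 0.66 0.1 0 0 -0.4 0.5; 0.48 0.97 0.25 0 0 -0.51 0.5; 0.48 0.97 0.35 0 0 -0.51 0.5; 0.48 0.97 0.35 0 0 -0.51 0.5; 0.48 0.97 0.35 0 0 -0.51 0.5"

```text
time_s: 9.05
eef_pos: [615.5, -74.3, 123.2]
ee_rot: [0.001, 0.404, 0.915, -0.002]
force: [-0.4, -0.8, -0.4]
grip_width: 0.502
```

```bash
python3 - <<'E'
from fit import *
from scipy.spatial.transform import Rotation as R
s=telemetry.sense();q=np.array(s['ee_rot']);print(s['eef_pos'],s['grip_width'],s['force']);M=R.from_quat(q[[1,2,3,0]]).as_matrix();print(M.round(3))
c=cap('wrist','h')
p=[538.8,9.6,26,-1.448]
t=.6336;dd=np.array([np.cos(t),np.sin(t)])
fin=[[*(dd*r),46] for r in (93,113,129)]
print('fin',proj(c,C(p,fin)),'corners',proj(c,C(p,LC)))
f=c['frame'].astype(int);m=((f[:,:,0]>150)&(f[:,:,0]-f[:,:,1]>80)&(f[:,:,2]<90));ys,xs=np.nonzero(m);print(m.sum(),xs.min(),xs.max(),ys.min(),ys.max(),xs.mean(),ys.mean())
E
```

```text
[615.46394261 -74.32651961 123.20396741] 0.5016084351601148 [-0.40724423 -0.77961272 -0.41549992]
[[-0.674  0.739  0.001]
 [ 0.739  0.674 -0.004]
 [-0.004 -0.002 -1.   ]]
fin [[285.57188603 194.92851029]
 [286.03455852 223.91853917]
 [286.38648237 246.01440814]] corners [[ 285.37616508  187.76478685]
 [ 152.55028622   95.66650159]
 [ 280.59405298 -122.8537598 ]
 [ 423.30702405   -1.89198339]]Traceback (most recent call last):
  File "<stdin>", line 9, in <module>
    return umr_minimum(a, axis, None, out, keepdims, initial, where)
ValueError: zero-size array to reduction operation minimum which has no identity
```

View pics/h.png

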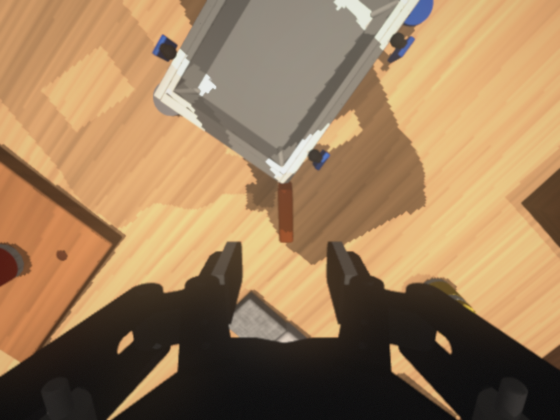

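The ear fin spans (286,184)–(286,242), in line with the jaws; within ~3 mm of prediction. Descend and pinch.

>>> drive_tool:
  series: "0.025 0.015 0.2 0 0 -0.03 0.5; 0.025 0.015 0.45 0 0 -0.03 0.5; 0.025 0.015 0.64 0 0 -0.03 0.5; 0.025 0.015 0.66 0 0 -0.03 0.5; 0.025 0.015 0.66 0 0 -0.03 0.5; 0.025 0.015 0.66 0 0 -0.03 0.5"
  newtons: 80

```text
time_s: 9.7
eef_pos: [616.0, -72.1, 46.5]
ee_rot: [0.003, 0.397, 0.918, -0.001]
force: [0.3, -0.5, -0.2]
grip_width: 0.496
```

>>> drive_tool:
  series: "0 0 0 0 0 0 0.3; 0 0 0 0 0 0 0.2; 0 0 0 0 0 0 0; 0 0 0 0 0 0 0; 0 0 0 0 0 0 0; 0 0 0 0 0 0 0; 0 0 0 0 0 0 0; 0 0 0 0 0 0 0"

```text
time_s: 10.5
eef_pos: [616.1, -72.5, 47.5]
ee_rot: [0.004, 0.397, 0.918, -0.002]
force: [-2.5, -1.8, 5.9]
grip_width: 0.102
```

>>> drive_tool:
  series: "0 0 0 0 0 0 0.3; 0 0 0 0 0 0 0.3; 0 0 0.05 0 0 0 0.3; 0 0 0.065 0 0 0 0.3; 0 0 0.065 0 0 0 0.3; 0 0 0.065 0 0 0 0.3; 0 0 0.065 0 0 0 0; 0 0 0.065 0 0 0 0; 0 0 0.065 0 0 0 0; 0 0 0.065 0 0 0 0; 0 0 0.065 0 0 0 0; 0 0 0.065 0 0 0 0"
  newtons: 90

```text
time_s: 11.7
eef_pos: [616.2, -72.7, 39.9]
ee_rot: [0.004, 0.397, 0.918, -0.002]
force: [-3.1, -1.6, 3.1]
grip_width: 0.102
```

```bash
cat > peel.py <<'E'
from fit import *
from scipy.spatial.transform import Rotation as R
def plan(angles,th0=0.,lift=None):
    s=telemetry.sense();q=np.array(s['ee_rot']);T=R.from_quat(q[[1,2,3,0]]);M=T.as_matrix();e=np.array(s['eef_pos'])
    d=M[:,0]*-1; d[2]=0; d/=np.linalg.norm(d)   # heel->ear direction (tool -x) when level
    h=C([538.8,9.6,26,-1.448],[[-75,-55,15]])[0]
    ax=np.cross(d,[0,0,1.])   # +d -> +z
    print('eef',e.round(1),'force',np.round(s['force'],1),'w',s['grip_width'],'tool\n',M.round(3),'\nheel',h,'rel',(e-h).round(1),'axis',ax.round(3))
    for a in angles:
        r=R.from_rotvec(ax*(a-th0))
        dp=M.T@(h+r.apply(e-h)-e)/120; w=M.T@(ax*(a-th0))/.5
        print(a,dp.round(3),w.round(3))
E
python3 - <<'E'
from peel import *
plan([.04,.08,.12,.16,.2,.24,.28,.32,.36,.4])
E
```

```text
eef [616.2 -72.7  39.9] force [-3.1 -1.6  3.1] w 0.10190267239729958 tool
 [[-0.685  0.729  0.005]
 [ 0.728  0.685 -0.007]
 [-0.009 -0.001 -1.   ]] 
heel [475.02755351  77.2984126   41.        ] rel [ 141.2 -150.    -1.1] axis [-0.729 -0.685  0.   ]
0.04 [ 0.    -0.    -0.069] [ 0.   -0.08  0.  ]
0.08 [ 0.004 -0.    -0.137] [ 0.   -0.16  0.  ]
0.12 [ 0.009 -0.    -0.206] [ 0.   -0.24  0.  ]
0.16 [ 0.018 -0.    -0.274] [ 0.   -0.32  0.  ]
0.2 [ 0.029 -0.    -0.341] [ 0.  -0.4  0. ]
0.24 [ 0.043 -0.    -0.409] [ 0.   -0.48  0.  ]
0.28 [ 0.06  -0.    -0.475] [-0.   -0.56  0.  ]
0.32 [ 0.08  -0.    -0.541] [ 0.   -0.64  0.  ]
0.36 [ 0.102 -0.    -0.606] [ 0.   -0.72  0.  ]
0.4 [ 0.126 -0.    -0.67 ] [ 0.  -0.8  0. ]
```

>>> drive_tool:
  series: "0 0 -0.017 0 -0.02 0 0; 0 0 -0.034 0 -0.04 0 0; 0 0 -0.051 0 -0.06 0 0; 0 0 -0.069 0 -0.08 0 0; 0.002 0 -0.086 0 -0.1 0 0; 0.003 0 -0.103 0 -0.12 0 0; 0.004 0 -0.12 0 -0.14 0 0; 0.005 0 -0.137 0 -0.16 0 0; 0.007 0 -0.17 0 -0.2 0 0; 0.009 0 -0.206 0 -0.24 0 0; 0.009 0 -0.206 0 -0.24 0 0; 0.009 0 -0.206 0 -0.24 0 0"

```text
time_s: 12.9
eef_pos: [615.6, -71.4, 65.4]
ee_rot: [0.059, 0.396, 0.916, -0.025]
force: [-0.1, 1.1, 2.7]
grip_width: 0.101
```

```bash
python3 - <<'E'
from peel import *
plan([.16,.2,.24,.28,.32,.36,.4,.45],.12)
c=cap('side');d=cap('scene')
a=c['frame'][170:270,210:350,::-1];b=d['frame'][160:240,220:330,::-1]
cv2.imwrite('pics/i.png',np.vstack([cv2.resize(a,(420,300),interpolation=3),cv2.resize(b,(420,300),interpolation=3)]))
E
```

```text
eef [615.6 -71.4  65.4] force [-0.1  1.1  2.7] w 0.10071334804369769 tool
 [[-0.679  0.729  0.089]
 [ 0.723  0.685 -0.093]
 [-0.129  0.001 -0.992]] 
heel [475.02755351  77.2984126   41.        ] rel [ 140.6 -148.7   24.4] axis [-0.729 -0.685  0.   ]
0.16 [ 0.001  0.    -0.069] [ 0.   -0.08 -0.  ]
0.2 [ 0.004  0.    -0.137] [ 0.   -0.16 -0.  ]
0.24 [ 0.01   0.    -0.206] [ 0.   -0.24 -0.  ]
0.28 [ 0.019  0.    -0.274] [ 0.   -0.32 -0.  ]
0.32 [ 0.031  0.    -0.342] [ 0.  -0.4 -0. ]
0.36 [ 0.045  0.    -0.409] [ 0.   -0.48 -0.  ]
0.4 [ 0.062  0.    -0.475] [ 0.   -0.56 -0.  ]
0.45 [ 0.087  0.    -0.557] [ 0.    -0.66  -0.001]
```

View pics/i.png

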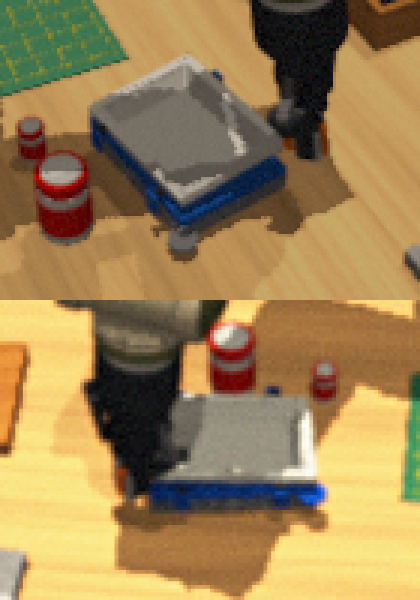

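The white tray is tilted with the ear corner up, the far-left heel is still on the blue tray, and the blue tray is seated. Continue the arc.

>>> drive_tool:
  series: "0 0 -0.03 0 -0.035 0 0; 0.001 0 -0.066 0 -0.08 0 0; 0.002 0 -0.1 0 -0.12 0 0; 0.004 0 -0.135 0 -0.16 0 0; 0.007 0 -0.17 0 -0.2 0 0; 0.01 0 -0.205 0 -0.24 0 0; 0.015 0 -0.24 0 -0.28 0 0; 0.019 0 -0.273 0 -0.32 0 0; 0.025 0 -0.307 0 -0.36 0 0; 0.031 0 -0.341 0 -0.4 0 0; 0.038 0 -0.375 0 -0.44 0 0; 0.045 0 -0.408 0 -0.48 0 0; 0.045 0 -0.408 0 -0.48 0 0; 0.045 0 -0.408 0 -0.48 0 0"

```text
time_s: 14.4
eef_pos: [607.6, -62.9, 113.1]
ee_rot: [0.168, 0.39, 0.902, -0.072]
force: [3.2, 0.8, -0.6]
grip_width: 0.106
```

```bash
python3 - <<'E'
from peel import *
plan([.4],.36)
s=telemetry.sense();q=np.array(s['ee_rot']);M=R.from_quat(q[[1,2,3,0]]).as_matrix()
print('joints',np.round(s['joints'],2));print('up100',M.T@[0,0,100]/120)
c=cap('side')
a=c['frame'][150:270,210:350,::-1];cv2.imwrite('pics/j.png',cv2.resize(a,None,fx=4,fy=4,interpolation=3))
E
```

```text
eef [607.6 -62.9 113.1] force [ 3.2  0.8 -0.6] w 0.10616063595871787 tool
 [[-0.638  0.729  0.247]
 [ 0.68   0.685 -0.262]
 [-0.36   0.001 -0.933]] 
heel [475.02755351  77.2984126   41.        ] rel [ 132.6 -140.2   72.1] axis [-0.729 -0.684  0.   ]
0.4 [ 0.001  0.    -0.069] [ 0.   -0.08 -0.  ]
joints [-0.21  0.5   1.61 -0.31  0.75 -0.77]
up100 [-3.00232825e-01  6.47046852e-04 -7.77370103e-01]
```

View pics/j.png

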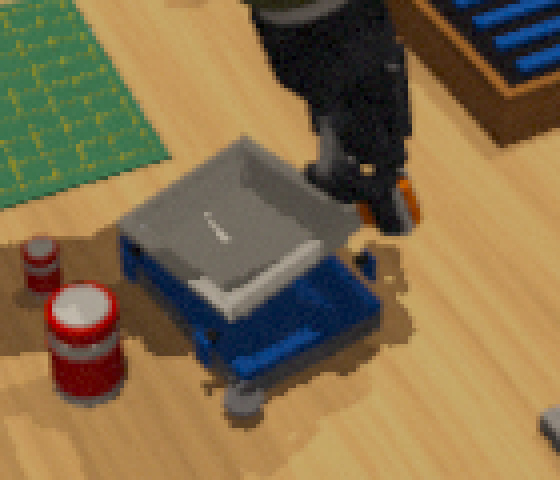

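Heel still on the blue tray at (125,240), and the whole white tray is clear of the nubs on the ear side. Lift straight, slowly at first.

>>> drive_tool:
  series: "-0.02 0 -0.05 0 0 0 0; -0.04 0 -0.1 0 0 0 0; -0.06 0 -0.155 0 0 0 0; -0.09 0 -0.23 0 0 0 0; -0.12 0 -0.31 0 0 0 0; -0.17 0 -0.44 0 0 0 0; -0.22 0 -0.57 0 0 0 0; -0.28 0 -0.72 0 0 0 0; -0.33 0 -0.85 0 0 0 0; -0.36 0 -0.93 0 0 0 0; -0.36 0 -0.93 0 0 0 0; -0.36 0 -0.93 0 0 0 0"

```text
time_s: 15.65
eef_pos: [607.4, -63.1, 232.1]
ee_rot: [0.168, 0.391, 0.902, -0.073]
force: [-0.0, -1.0, -1.0]
grip_width: 0.099
```

>>> drive_tool:
  series: "0 0 0 0 0.1 0 0; 0 0 0 0 0.2 0 0; 0 0 0 0 0.3 0 0; 0 0 0 0 0.4 0 0; 0 0 0 0 0.5 0 0; 0 0 0 0 0.6 0 0; 0 0 0 0 0.7 0 0; 0 0 0 0 0.72 0 0; 0 0 0 0 0.72 0 0; 0 0 0 0 0.72 0 0"

```text
time_s: 16.65
eef_pos: [607.1, -62.8, 231.7]
ee_rot: [0.004, 0.397, 0.918, -0.002]
force: [-0.0, -1.0, -1.0]
grip_width: 0.101
```

```bash
python3 - <<'E'
from peel import *
s=telemetry.sense();q=np.array(s['ee_rot']);M=R.from_quat(q[[1,2,3,0]]).as_matrix();e=np.array(s['eef_pos'])
print(e,s['force'],s['grip_width'],M.round(3))
print('move',M.T@(np.array([556,208,205])-e)/120)
c=cap('side');d=cap('scene')
a=c['frame'][90:270,190:350,::-1];b=d['frame'][100:260,200:360,::-1]
cv2.imwrite('pics/k.png',np.hstack([cv2.resize(a,(400,450),interpolation=3),cv2.resize(b,(400,450),interpolation=3)]))
E
```

```text
[607.14661255 -62.8418345  231.69005999] [-0.03988796 -1.03245166 -0.95935975] 0.10142258754836261 [[-0.684  0.729  0.005]
 [ 0.729  0.684 -0.006]
 [-0.008 -0.    -1.   ]]
move [1.93883405 1.23422911 0.20701074]
```

View pics/k.png

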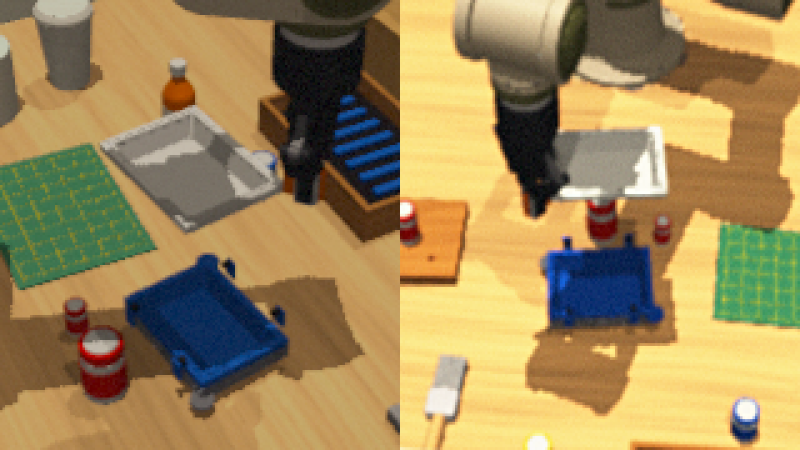

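Tray is held level, and the blue tray stays in place. Carry it to the mat in two moves.

>>> drive_tool:
  series: "0.1 0.06 0 0 0 0 0; 0.25 0.16 0.02 0 0 0 0; 0.42 0.27 0.03 0 0 0 0; 0.6 0.38 0.04 0 0 0 0; 0.78 0.5 0.05 0 0 0 0; 0.97 0.62 0.06 0 0 0 0; 0.97 0.62 0.06 0 0 0 0"

```text
time_s: 17.45
eef_pos: [580.6, 76.7, 224.1]
ee_rot: [0.004, 0.395, 0.919, -0.001]
force: [-0.7, -0.7, -1.2]
grip_width: 0.106
```

>>> drive_tool:
  series: "0.15 0.1 0 0 0 0 0; 0.33 0.21 0.02 0 0 0 0; 0.52 0.33 0.03 0 0 0 0; 0.7 0.44 0.04 0 0 0 0; 0.85 0.55 0.05 0 0 0 0; 0.94 0.6 0.06 0 0 0 0; 0.96 0.61 0.06 0 0 0 0; 0.96 0.61 0.06 0 0 0 0; 0.96 0.61 0.06 0 0 0 0; 0.96 0.61 0.06 0 0 0 0"

```text
time_s: 18.45
eef_pos: [554.9, 209.8, 216.2]
ee_rot: [0.004, 0.396, 0.918, -0.001]
force: [-0.2, 0.4, -1.1]
grip_width: 0.098
```

```bash
python3 - <<'E'
from peel import *
s=telemetry.sense();q=np.array(s['ee_rot']);M=R.from_quat(q[[1,2,3,0]]).as_matrix();e=np.array(s['eef_pos'])
print(e,s['force'],s['grip_width'],M.round(3))
c=cap('side');d=cap('scene')
for x in (c,d):
    print('mat ctr',proj(x,[[478.5,290,3]]),'tray pred ctr',proj(x,[[e[0]-77.4,e[1]+82.3,e[2]-14]]),
     'corners',proj(x,C([e[0]-77.4,e[1]+82.3,e[2]-14,-1.448],LC)).round().tolist())
a=c['frame'][40:400,140:400,::-1];b=d['frame'][100:260,160:420,::-1]
cv2.imwrite('pics/l.png',np.hstack([cv2.resize(a,None,fx=1.6,fy=1.6,interpolation=3),cv2.resize(b,(384,576),interpolation=3)[:,:]]))
E
```

```text
[554.88120485 209.78683883 216.15018889] [-0.17294322  0.39816691 -1.09170695] 0.09814004607890033 [[-0.687  0.727  0.006]
 [ 0.727  0.687 -0.005]
 [-0.008  0.001 -1.   ]]
mat ctr [[212.75250104 173.44818665]] tray pred ctr [[204.80526122 117.35383163]] corners [[236.0, 116.0], [198.0, 129.0], [173.0, 104.0], [209.0, 92.0]]
mat ctr [[356.41112408 198.27099215]] tray pred ctr [[364.20567911 159.03886278]] corners [[345.0, 166.0], [340.0, 143.0], [384.0, 142.0], [391.0, 165.0]]
```

View pics/l.png

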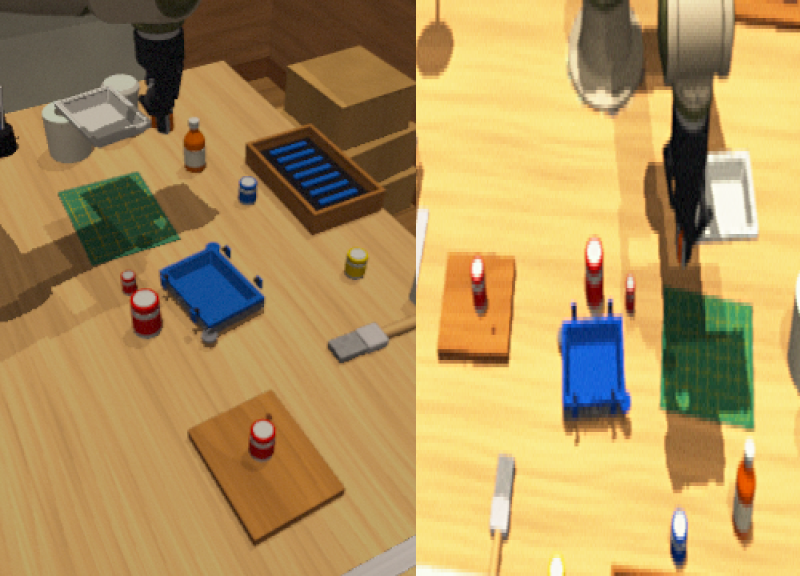

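```bash
python3 -c "
from rig import telemetry,ctrl
print(ctrl.finish_job());s=telemetry.sense();print(s['eef_pos'],s['grip_width'],s['force'])"
```

```text
the job is handed in; nothing more can be done
None
the job is handed in; nothing more can be done
```

I did the whole job in the order asked and handed it in at about 18.5 s of the 54 s allowed. Handing in gave no verdict.

- **Pot:** I took the 34 mm red pot out of the white tray and lowered it onto the board until contact showed at about 8 N. Only then did I let go, and the last pictures show it standing upright there.
- **Peel:** I pinched the orange ear, then regripped it about 7 mm deeper before peeling. I raised that corner on an arc about the opposite corner to about 0.36 rad. Pictures at 0.12 and 0.36 rad showed that corner still down on the blue tray and the blue tray in place. I then lifted the white tray straight up and levelled it.
- **Hold:** The white tray is held open side up and level, within about 2 mm of the middle of the mat by calculation. Its underside is about 20 cm up. Its corners in the last side picture match the predicted level pose to about 2 pixels.
- **Other things:** The blue tray and the other items in view look where they were.

Two measurements disagreed slightly: the two cameras placed the mat's centre 10 mm apart in y, so I used the average. The ear was about 3 mm nearer the tray than predicted; that was within the pinch's tolerance. After handing in I could not read the state again, so the final second is unchecked.

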